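Unlock the drilling jig and unload the drilled block

ROBOT

A 6-joint arm with a two-finger parallel gripper is mounted at the origin on a cart in front of the work surface, level with it; the furniture and walls round the work are solid. World frame = base frame: x ahead of the robot, y to its left, z up, the work surface at z = 0. Lengths are in m, angles in rad, forces in N, time in s.
With the tool pointing down it reaches from about 0.35 to 0.85 m from the base axis. Payload 8.1 kg.
Tool frame: the origin (TCP) lies between the finger pads; the fingertips stand 11 mm ahead of it and the grasp point (between the pads) lies 8 mm behind it; y points along the fingers, x is the direction in which the jaws open and shut, and the axes are right-handed (so a half turn about y gives the same grasp; the last joint's range is limited). The gripper opens to 93 mm and grips with 3 to 60 N. Pads are 15 mm wide; open, the fingers measure 128 mm over their backs; the gripper's body (75 mm by 188 mm) begins 65 mm behind the grasp point.
Start: joints at [1.263, 0.13, 1.488, -0, 1.523, -0.085], TCP at [0.133, 0.585, 0.23] pointing down, gripper open.
Joint ranges: [-2.96, 2.96], [-0.89, 2.26], [0.02, 2.5], [-1.34, 4.48], [0, 2.73], [-2.66, 2.66]. Speed limits (rad/s): [2.39, 2.39, 2.79, 3.14, 3.14, 3.14].

INTERFACE

Orientations are given as a rotation vector (axis times angle).
In Python, from plant import readout, optics, robot gives the robot as it stands.
- The arm moves only by the shell command python3 -m creep 'ROWS' [FORCE]. ROWS is JSON, a list that holds one entry, the list of rows, each a list of 7 numbers: the closure, from 0 (fully open) to 1 (shut), then the shift along the tool's x, y, z in cm, then the turn, a rotation vector about the tool's x, y, z in degrees. In form: [[[grip, x, y, z, wx, wy, wz], ...]]. A call has exactly 8 rows; each row shifts and turns the pose as measured when the row begins, along the tool's axes as they then stand; what a row does not reach is not made up. A row lasts 1/10 s, in which the tool goes at most 50 mm and 8.59 degrees, less where a joint would pass 70% of its speed; a pose out of reach is approached as far as the arm can. A call is refused whole if a number of a shift passes 5 or a number of a turn 8.59, either way. A call with a gripper value outside its range is refused whole. The fingers move at their own pace and stop on an object; FORCE is the grip in N (left out, the last holds). Time passes only in rows, so rows that do not move let the fingers close, or fill a call up. It gives the time, the measured TCP pose, the force and the opening at its end, in the units of the state.
- readout.read_state(): the state, without advancing time (a new reading comes with each control period).
- optics.read_camera(name): name is "scene" or "top" or "wrist"; returns a dict with "frame" (384x512x3 uint8, red, green, blue), "depth" (384x512 float32, m along the optical axis (not along the pixel's ray), 0 where there is no reading), "intrinsics" (3x3 intrinsics, pixels), "R" (3x3) and "t" (3): a world point X has camera coordinates R X + t. Camera axes: x right, y down, z forward; pixel columns grow to the right and rows downward; lengths in m; the calibration is good to about 2 mm. A picture is of the moment at which its call begins.
- robot.close_job(): hands the job in, once; it reports no verdict.
The state is a dict: "t": time; "q": joint angles; "dq": joint speeds; "joint_torque": joint torques, N m; "tool_pos": TCP position; "orientation": TCP orientation; "force": force on the tool from outside, world axes, zero at the start; "wrist_torque": the same for the moment, N m; "opening": finger opening in m.
Only numpy, scipy, OpenCV 4.12 (cv2) and the standard library are available. Lean on these libraries where they do the work, as an engineer would, in place of code of your own. Each camera call takes 0.05 s, during which the arm holds its last target. There are 200 camera calls.

TASK

The block in the drilling jig is finished: unload it. Draw the brass-knobbed bolt fully back out of the latch lever, swing the lever by its red grip a full quarter turn out, and raise the leaf by its side handle to about upright, where it stays by itself; leave all three open. Then lift the block out and lower it, without dropping it, flat into the empty half of the blue tray, same face up and side by side with the finished block there; do not shift that one, and do not push or tip the plane, spray can, jar and tins.

Things in the scene. Friction and masses are not known exactly. Their poses are not given: they have to be found in the camera images.
- jig: Hinged drilling jig screwed to the bench: plywood base 15 mm thick, local x -118..118 mm, y -73..107 mm. Origin: bench level, under the middle of the block's nest; local +x points to the leaf's hinge, +y to the bolt's end, z up. The wooden latch rail (x -113..-77, full y length, top at z 51) carries lever and bolt.
- nest (a point): Middle of the nest's floor, jig (0, 0, 15) mm, jig axes. Four steel pins 10 mm thick and 13 mm high stand at x +-50, y +-28.5 mm beside the block (2.5 mm gap); end pins at x +78.5 and -76.5 keep it lengthwise. Between the pins both long sides of the block are open to fingers.
- bolt (a joint): Steel bolt rod 8 mm thick in two guides on the latch rail (guides at jig y 28..37 and 94..102, tops at z 64.5 mm), slides along jig y. 0 = shot into the fork at the lever's end (lever locked), 0.024 m = fully drawn, towards jig +y; the lever is free beyond 0.017. Starts at 0 to 0.004. Friction about 2 N, stays where left.
- bolt_knob (a point): Middle of the grip of the bolt's upright brass knob: cylinder 14 mm thick, from z 63 to 84 mm. With the bolt shot it is at jig (-95, 52, 74) mm. Site axes = jig axes.
- lever (a joint): Dark steel L-shaped latch lever on a vertical pivot, 8 mm thick, underside at z 54 mm. 0 = locked: nose (47 mm long, 16 mm wide) points to jig +x over the leaf's edge, handle points to jig +y. Opens counterclockwise seen from above, handle swinging out to jig -x; the leaf is free beyond about 1.2 rad, stop at 1.62. Friction 0.06 N m, stays where left.
- lever_knob (a point): Middle of the upright red grip on the lever's handle: 18 mm thick, from z 62 to 98 mm, 43 mm from the pivot axis. Locked, it is at jig (-95, -2, 82) mm. Below it the handle is 22 mm wide, top at z 62.
- lever_pivot (a point): Point on the lever's pivot axis (vertical) at the height of the red grip's middle, jig (-95, -45, 82) mm.
- leaf (a joint): Aluminium leaf 8 mm thick with two drill bushes and a sight window, 100 mm wide along jig y (-50..50), from jig x -70 to its hinge at x +90. 0 = shut on the block (top at z 52.5 mm), grows as the free edge rises, stop at 1.9 rad. Stiff hinge (0.38 N m) that holds it at any angle; 3 to 6 N at the handle.
- leaf_handle (a point): Middle of the turned dark wooden handle that sticks out sideways (jig +y) from the leaf's edge: 14 mm thick, lying along jig y from 50 to 107 mm, 125 mm from the hinge axis. Shut, it is at jig (-35, 84, 48.5) mm, free below down to the base (z 15); it rises on an arc and may turn between the fingers.
- leaf_hinge (a point): Point on the leaf's hinge axis (which runs along jig y) beside the handle: jig (90, 84, 48.5) mm.
- block: The drilled brown wooden block in the jig, 42 x 140 x 28 mm. Origin: centre of its underside; its long side is its y axis (along jig x at the start), z up. It lies on the jig's base (z 15 to 43 mm), 60 to 130 g.
- tray: Shallow blue open tray, 196 (its x) x 166 (its y) x 26 mm, walls 5 mm, floor 5 mm thick; it does not move. Origin: centre of the underside. The finished block lies along x in its -y half; the +y half is empty. It stands left or right of the jig.
- done_block: The finished block, same as the other, lying on the tray's floor along tray x at about tray y -50 mm. Origin: centre of its underside, long side its y axis.
- plane: Smoothing plane 58 x 240 x 96 mm standing on the side of the jig where the tray is not. Origin: centre of its sole, long side its y axis.
- spray_can: Red and white aerosol can, 59 mm thick, 198 mm tall. Origin: centre of its foot.
- pencil_tin: Grey tin with pencils, 70 mm thick, 178 mm tall. Origin: centre of its foot.
- paint_tin: Small cream tin with a teal lid, 72 mm thick, 86 mm tall. Origin: centre of its foot.
- screw_jar: Clear jar with a dark lid, 67 mm thick, 85 mm tall. Origin: centre of its foot.
Things that resemble listed ones, but are neither listed nor needed, are in the scene too. What is shaped like the block but purple is not meant.

How it is judged:
On the way, in this order (a step that is already met when the one before it is completed fails the run):
1. the bolt is drawn back out of the lever's fork (more than 15 mm) (value of joint bolt above 0.015 m), for 0.2 s.
2. the lever is swung out, its nose off the leaf (more than 1.1 rad) (value of joint lever above 1.1 rad), for 0.2 s.
3. the leaf is raised to about upright (more than 1.25 rad) (value of joint leaf above 1.25 rad), for 0.2 s.
At the end, for the whole second after the job is handed in: Bolt drawn over 15 mm, lever out over 1.1 rad, leaf over 1.25 rad; the block at rest flat on the tray's floor, same face up (tilt < 0.08 rad), lying along the tray (within 0.25 rad) in the empty half (tray y -10..65 mm, x within 30 mm); the finished block within 20 mm of its start (value of joint bolt above 0.015 m and value of joint lever above 1.1 rad and value of joint leaf above 1.25 rad and x of block in the frame of tray between -0.03 and 0.03 m and y of block in the frame of tray between -0.01 and 0.065 m and z of block in the frame of tray below 0.009 m and angle between block's own z axis and vertical below 0.08 rad and angle between the y axis of block and the x axis of tray, either way round below 0.25 rad and linear speed of block below 0.02 m/s and distance of done_block from where it was at the start of the episode below 0.02 m); the robot touches nothing.
It fails at once if the plane, spray can, jar or a tin pushed more than 25 mm (distance of any of plane, spray_can, pencil_tin, paint_tin, screw_jar from where it was at the start of the episode above 0.025 m).
It fails at once if the plane, spray can, jar or a tin tipped more than 0.3 rad (angle between any of plane, spray_can, pencil_tin, paint_tin, screw_jar's own z axis and vertical above 0.3 rad).
It fails at once if the finished block shifted more than 20 mm (distance of done_block from where it was at the start of the episode above 0.02 m).
It fails at once if the block dropped or thrown into the tray (faster than 0.7 m/s just above it) (linear speed of block above 0.7 m/s and horizontal distance between block and tray below 0.12 m and height (world z) of block below 0.1 m).
It also fails if it takes over 70 s, if anything falls off the work surface, if the arm or the gripper's body presses on something with over 40 N, if the wrist force passes 120 N, or if a joint passes its speed limit or range.

## Working session

There is one attempt and no reset: what is moved stays moved. The work goes in short steps, Python scripts to look and compute and a shell command to move; the robot and the scene stay as the last step left them, time stands still between calls to the robot, and variables do not carry over. Pictures are saved under pics/ and viewed, about 8 in all and at most 12, crops included, and the job is handed in when it is done.

```bash
ls; mkdir -p pics
cat > look.py <<'E'
import cv2,numpy as np,pickle,sys
from plant import readout,optics
def snap(n,tag):
    c=optics.read_camera(n); pickle.dump(c,open(f'{tag}.pkl','wb')); cv2.imwrite(f'pics/{tag}.png',cv2.cvtColor(c['frame'],cv2.COLOR_RGB2BGR)); return c
def pts(c):
    K=c['intrinsics'];d=c['depth'];v,u=np.mgrid[:d.shape[0],:d.shape[1]]
    P=np.stack([(u-K[0,2])/K[0,0]*d,(v-K[1,2])/K[1,1]*d,d],-1)
    return (P-c['t'])@c['R']
def ray(c,u,v,z):
    K=c['intrinsics'];r=c['R'].T@np.array([(u-K[0,2])/K[0,0],(v-K[1,2])/K[1,1],1]);o=-c['R'].T@c['t']
    return o+r*(z-o[2])/r[2]
E
python3 - <<'E'
from look import *
s=readout.read_state();print(s)
a=snap('top','top0');b=snap('scene','scene0')
for c in(a,b):print(c['intrinsics'],-c['R'].T@c['t'],c['R'])
E
```

```text
pics
{'t': 0.0, 'q': array([ 1.26257640e+00,  1.31127517e-01,  1.48926470e+00, -5.21643450e-07,
        1.52302002e+00, -8.54366252e-02]), 'dq': array([ 0.00083796,  0.00093768, -0.00047022,  0.00098468, -0.00088586,
        0.00092329]), 'joint_torque': array([-1.37414185e-05, -5.59860528e+01, -4.91740143e+01,  7.65945297e-02,
        3.58372531e-02, -1.07894678e-04]), 'tool_pos': array([0.13239936, 0.58464579, 0.22861555]), 'orientation': array([-1.30741512, -1.04241818,  1.04494848]), 'force': array([-0.38671898, -0.54360317, -0.12280054]), 'wrist_torque': array([ 0.07791471, -0.0203898 ,  0.02400357]), 'opening': 0.09250182149573151}
[[487.10794689   0.         253.82521373]
 [  0.         487.10794689 193.72956017]
 [  0.           0.           1.        ]] [ 0.42024898 -0.03509153  1.48907383] [[ 0.01751249 -0.99982247 -0.00695262]
 [-0.99676195 -0.01691224 -0.07861033]
 [ 0.07847879  0.00830677 -0.99688117]]
[[477.47891579   0.         255.78281394]
 [  0.         477.47891579 204.11615833]
 [  0.           0.           1.        ]] [-0.03040079 -1.09582361  1.18398968] [[ 0.88430531 -0.46683768 -0.00816707]
 [-0.32080906 -0.59479626 -0.73708816]
 [ 0.33924278  0.65443105 -0.67574725]]
```

View pics/top0.png

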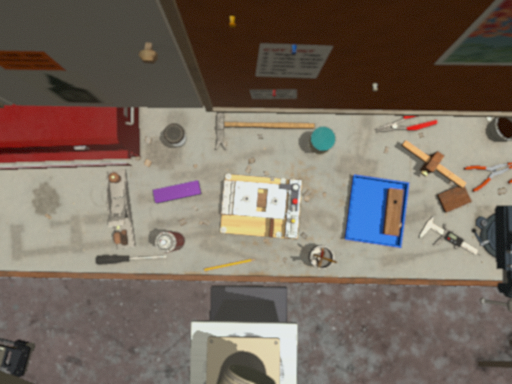

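View pics/scene0.png

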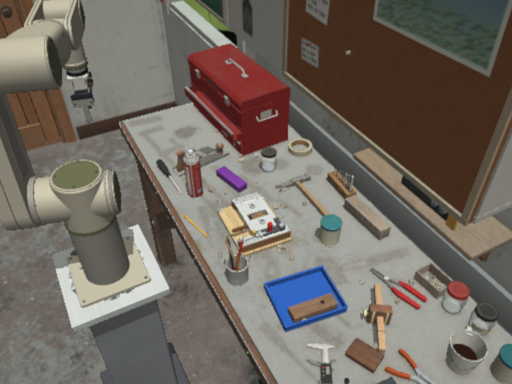

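The top view shows the jig at about (260,207), with the rail on its right. That makes jig +x point to world +y and jig +y point towards the robot. The tray is at (377,210) with the finished block in its right half. The plane is at the left, and the pencil tin (320,257) and spray can (170,240) are near the jig.

Run:
```python
from look import *
from scipy.spatial.transform import Rotation as R
c=pickle.load(open('top0.pkl','rb'));P=pts(c);f=c['frame'];h=cv2.cvtColor(f,cv2.COLOR_RGB2HSV)
s=readout.read_state();print('tool R',R.from_rotvec(s['orientation']).as_matrix().round(3))
def rect(m,name,z):
    n,l,st,_=cv2.connectedComponentsWithStats(m.astype(np.uint8));k=1+st[1:,4].argmax();m=l==k
    v,u=np.nonzero(m);W=np.array([ray(c,a,b,z)[:2] for a,b in zip(u,v)])
    r=cv2.minAreaRect((W*1000).astype(np.float32));print(name,r,'depth z med',np.median(P[m][:,2]))
win=np.zeros(h.shape[:2],bool);win[165:265,335:420]=1
rect((h[...,0]>100)&(h[...,0]<125)&(h[...,1]>150)&win,'tray',0.02)
brn=(h[...,0]<20)&(h[...,1]>60)&win;brn&=np.arange(512)[None]<408;rect(brn,'done',0.033)
win[:]=0;win[165:250,205:312]=1
Z=P[...,2]
rect((Z>0.009)&win,'jig',0.03)
print((Z[170:245:3,214:308:4]*1000).round().astype(int))
for n,(u0,u1,v0,v1) in dict(pencil=(300,340,240,275),spray=(150,190,225,255),teal=(305,340,120,155),jar=(155,190,118,150)).items():
    m=np.zeros_like(win);m[v0:v1,u0:u1]=1;m&=Z>0.03;print(n,P[m].mean(0).round(3),P[m][:,2].max().round(3))
cv2.imwrite('pics/c1.png',cv2.cvtColor(cv2.resize(f[165:250,205:312],None,fx=6,fy=6,interpolation=cv2.INTER_CUBIC),cv2.COLOR_RGB2BGR))
```

```text
tool R [[ 0.221 -0.001 -0.975]
 [ 0.975 -0.002  0.221]
 [-0.002 -1.     0.   ]]
tray ((491.84710693359375, -392.9103698730469), (168.19776916503906, 195.02499389648438), 82.56729888916016) depth z med 0.006357256391876695
done ((488.57568359375, -439.91302490234375), (47.5140495300293, 134.47068786621094), 84.57575988769531) depth z med 0.033467714653957786
jig ((500.876953125, -44.26629638671875), (237.08001708984375, 181.5201873779297), 86.05391693115234) depth z med 0.048866422451164945
[[   3    0   -2    1    1    4   -2   -1   14   -1   -1    4    3    0
    -3   -5   -1    4    1   -1    3    4    1    6]
 [   0    4    3    2    2    2   -5   -3    0    1    1    1    6   17
     1    1    4   -2    0   -4    1   -4    1    4]
 [   2    4 1489   17    9   17   18   17   13   17   19    0   -1   -5
    21    0   -6   -3    0    1    3   -1   -6   -1]
 [  -6   -1   -3   13   18   23   20   15   14   14   17   21   16   19
    16   13   14   15   22   48   45   42   -9    2]
 [   2    3    4   44   57   46   52   53   53   50   53   20   16   16
    14    8   17   16   13   49  
[... 1952 characters left out ...]
  14   20   16
    57   19   11   16   47   56   57    1   -2    6]
 [   4    7   -1   -3   12   12   17   14   14   16   15   17   15   13
    57   16   21   17   54   63   53    2   16    8]
 [   6    0    4   -3    4    4    0   -3    3    1    4    1   -5   10
    57   17   19   14   51   68   60   10   24   15]
 [   3    0    0    3    5    2    3   -5    2   -2    1    1    6   16
    -1    0    2   -4    0   -8    3    6   -1    3]
 [   3    6    1   -3    2    2   -2    2    1    2    2    4    0    8
    -4    0    3   -3   -2    1    0   -1  -10    2]]
pencil [ 0.353 -0.217  0.121] 1.489
spray [0.392 0.206 0.155] 1.489
teal [ 0.693 -0.218  0.09 ] 1.489
jar [0.697 0.208 0.102] 1.489
```

View pics/c1.png

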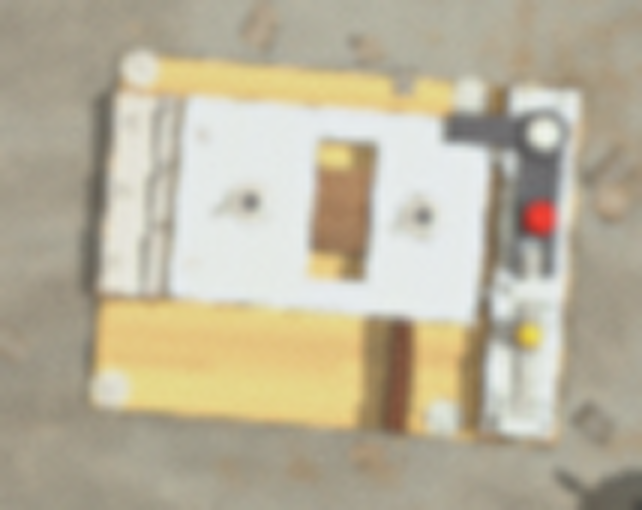

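Jig centre is about (0.518,-0.046), with x-axis yaw about 86°, consistent with the stated sizes. The crop shows the red grip at (540,217) and the brass knob at (528,335). I'll move to hover over the latch and look with the wrist camera.

```bash
cat >> look.py <<'E'
from scipy.spatial.transform import Rotation as Ro
def rel(p,yaw=None):
    s=readout.read_state();M=Ro.from_rotvec(s['orientation']).as_matrix();y=np.degrees(np.arctan2(M[1,0],M[0,0]))
    print('t',round(s['t'],2),'tcp',s['tool_pos'].round(4),'yaw',y.round(1),'down',M[:,1].round(3),'open',round(s['opening'],4),'F',s['force'].round(1),'q',s['q'].round(2))
    if p is not None: print('  shift cm',(M.T@(np.array(p)-s['tool_pos'])*100).round(2))
    if yaw is not None: print('  wy needed',round((y-yaw+180)%360-180,1))
E
python3 -m creep '[[[0,-3.8,-0.4,-3.03,0,0,0],[0,-3.8,-0.4,-3.03,0,0,0],[0,-3.8,-0.4,-3.03,0,0,0],[0,-3.8,-0.4,-3.03,0,0,0],[0,-3.8,-0.4,-3.03,0,0,0],[0,-3.8,-0.4,-3.03,0,0,0],[0,-3.8,-0.4,-3.03,0,0,0],[0,-3.8,-0.4,-3.03,0,0,0]]]'
python3 -m creep '[[[0,-3.8,-0.2,-3.03,0,0,0],[0,-3.8,-0.2,-3.03,0,0,0],[0,-3.8,-0.2,-3.03,0,0,0],[0,-3.8,-0.2,-3.03,0,0,0],[0,-3.8,-0.2,-3.03,0,0,0],[0,-3.8,-0.2,-3.03,0,0,0],[0,-3.8,0,-3.03,0,0,0],[0,-3.8,0,-3.03,0,0,0]]]'
python3 - <<'E'
from look import *
c=pickle.load(open('top0.pkl','rb'));print('red',ray(c,295,201.2,.098),'brass',ray(c,293,220.8,.084))
rel((0.47,-0.115,0.27),-53)
E
```

```text
t: 0.9
tool_pos: [0.3015, 0.2266, 0.255]
orientation: [-1.308, -1.042, 1.063]
force: [1.5, -0.0, 0.2]
opening: 0.0931
t: 1.7
tool_pos: [0.475, -0.1338, 0.2703]
orientation: [-1.31, -1.044, 1.059]
force: [1.0, 0.8, 0.2]
opening: 0.0929
red [ 0.51033255 -0.1416035   0.098     ] brass [ 0.45460181 -0.13753566  0.084     ]
t 1.7 tcp [ 0.475  -0.1338  0.2703] yaw 77.8 down [-0.003 -0.011 -1.   ] open 0.0929 F [1.  0.8 0.2] q [-0.37 -0.18  1.72 -0.01  1.6  -1.73]
  shift cm [1.74 0.01 0.88]
  wy needed 130.8
```

```bash
python3 -m creep '[[[0,0,0,0,0,8.3,0],[0,0,0,0,0,8.3,0],[0,0,0,0,0,8.3,0],[0,0,0,0,0,8.3,0],[0,0,0,0,0,8.3,0],[0,0,0,0,0,8.3,0],[0,0,0,0,0,8.3,0],[0,0,0,0,0,8.3,0]]]'
python3 -m creep '[[[0,0,0,0,0,8.3,0],[0,0,0,0,0,8.3,0],[0,0,0,0,0,8.3,0],[0,0,0,0,0,8.3,0],[0,0,0,0,0,8.3,0],[0,0,0,0,0,8.3,0],[0,0,0,0,0,8.3,0],[0,0,0,0,0,8.3,0]]]' >/dev/null
python3 - <<'E'
from look import *
c=snap('wrist','w1');print(c['R'].round(2),(-c['R'].T@c['t']).round(3),c['intrinsics'].round(1))
rel((0.455,-0.137,0.14),-53)
E
```

```text
t: 2.5
tool_pos: [0.4736, -0.141, 0.2636]
orientation: [-1.574, -0.113, 0.136]
force: [0.8, 0.3, -0.6]
opening: 0.0928
[[ 0.5  -0.86 -0.01]
 [-0.82 -0.48  0.3 ]
 [-0.26 -0.15 -0.95]] [ 0.542 -0.099  0.414] [[282.8   0.  252.6]
 [  0.  282.8 193.1]
 [  0.    0.    1. ]]
t 3.35 tcp [ 0.4713 -0.1401  0.2594] yaw -60.2 down [-0.021 -0.005 -1.   ] open 0.0931 F [ 0.1  0.4 -0.1] q [-0.38 -0.16  1.72 -0.01  1.6   0.67]
  shift cm [-1.01 11.97 -1.02]
  wy needed -7.2
```

View pics/w1.png

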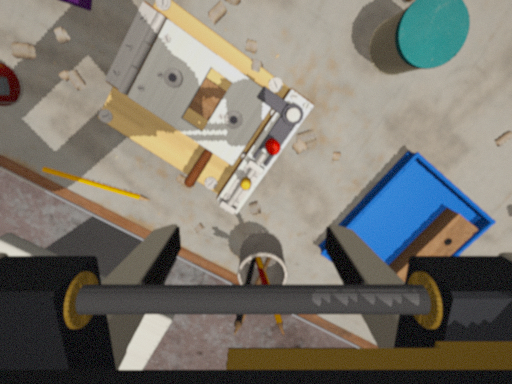

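The wrist view shows the brass knob at (246,184), the red grip at (272,147), the leaf handle from (190,183) to (208,152), and the pencil tin behind the fingers at (262,265).

Run:
```python
from look import *
c=pickle.load(open('w1.pkl','rb'));h=cv2.cvtColor(c['frame'],cv2.COLOR_RGB2HSV).astype(int)
def blob(m,box,z,n):
    w=np.zeros(m.shape,bool);w[box[1]:box[3],box[0]:box[2]]=1;v,u=np.nonzero(m&w);p=ray(c,u.mean(),v.mean(),z);print(n,u.mean().round(1),v.mean().round(1),len(u),p.round(4));return p
red=blob(((h[...,0]<6)|(h[...,0]>174))&(h[...,1]>180),(255,130,290,165),.092,'red')
br=blob((h[...,0]>18)&(h[...,0]<32)&(h[...,1]>150)&(h[...,2]>130),(236,174,256,194),.08,'brass')
m=(h[...,0]<15)&(h[...,1]>90)&(h[...,2]<170);hd=blob(m,(180,145,215,192),.0535,'handle')
# base top corners z .015: left, bottom-right(rail end), and top
for n,u,v,z in[('pivotcap',293,114,.066),('basecorner -x+y',235,214,.03),('basecorner +x-y',150,1,.015)]:print(n,ray(c,u,v,z).round(4))
# model
th=np.radians(86.05);X=np.array([np.cos(th),np.sin(th)]);Y=np.array([-X[1],X[0]]);o=np.array([.5155,-.0465])
for n,a in dict(red=(-95,-2),brass0=(-95,52),handle=(-35,80),pivot=(-95,-45)).items():print(n,(o+X*a[0]/1e3+Y*a[1]/1e3).round(4))
rel((br[0],br[1],0.14),-53)
```

```text
red 272.2 146.1 161 [ 0.5138 -0.139   0.092 ]
brass 245.2 183.6 73 [ 0.4571 -0.1358  0.08  ]
handle 197.3 168.5 362 [ 0.4364 -0.0748  0.0535]
pivotcap [ 0.5563 -0.1437  0.066 ]
basecorner -x+y [ 0.397  -0.1513  0.03  ]
basecorner +x-y [0.5823 0.0723 0.015 ]
red [ 0.511  -0.1414]
brass0 [ 0.4571 -0.1377]
handle [ 0.4333 -0.0759]
pivot [ 0.5538 -0.1444]
t 3.35 tcp [ 0.4713 -0.1401  0.2594] yaw -60.2 down [-0.021 -0.005 -1.   ] open 0.0931 F [ 0.1  0.4 -0.1] q [-0.38 -0.16  1.72 -0.01  1.6   0.67]
  shift cm [-1.   11.96 -0.77]
  wy needed -7.2
```

```bash
cat >> look.py <<'E'
_r=rel
def rel(p=None,yaw=None):
    _r(p,yaw);M=Ro.from_rotvec(readout.read_state()['orientation']).as_matrix()
    print('  level wx,wz',np.degrees((M.T@np.cross(M[:,1],[0,0,-1]))[[0,2]]).round(2))
E
python3 -m creep '[[[0,-0.5,0,-0.4,1.2,0,-0.3],[0,-0.5,3,-0.4,0,0,0],[0,0,3,0,0,0,0],[0,0,3,0,0,0,0],[0,0,3,0,0,0,0],[0,0,3,0,0,0,0],[0,0,0,0,0,0,0],[0,0,0,0,0,0,0]]]'
python3 -c "
from look import *
rel((.457,-.137,.079))"
```

```text
t: 4.15
tool_pos: [0.4585, -0.1348, 0.1048]
orientation: [-1.417, 0.801, -0.8]
force: [-0.2, -0.2, 0.5]
opening: 0.0931
t 4.15 tcp [ 0.4585 -0.1348  0.1048] yaw -58.9 down [ 0.     0.001 -1.   ] open 0.0931 F [-0.2 -0.2  0.5] q [-0.39 -0.11  1.96  0.    1.29  0.63]
  shift cm [ 0.11  2.58 -0.24]
  level wx,wz [-0.06 -0.04]
```

```bash
python3 -m creep '[[[0,0.05,1.3,-0.1,0,0,0],[0,0.05,1.2,-0.1,0,0,0],[0.9,0,0,0,0,0,0],[0.9,0,0,0,0,0,0],[0.9,0,0,0,0,0,0],[0.9,0,0,0,0,0,0],[0.9,0,0,0,0,0,0],[0.9,0,0,0,0,0,0]]]' 20
python3 -c "
from look import *
rel((.4325,-.1353,.079))"
```

```text
t: 4.95
tool_pos: [0.4611, -0.1385, 0.0839]
orientation: [-1.417, 0.791, -0.806]
force: [0.5, -0.1, 0.2]
opening: 0.0495
t 4.95 tcp [ 0.4611 -0.1385  0.0839] yaw -58.7 down [ 0.009 -0.002 -1.   ] open 0.0495 F [ 0.5 -0.1  0.2] q [-0.4  -0.08  1.98  0.    1.24  0.63]
  shift cm [-1.76  0.46 -2.29]
  level wx,wz [-0.36  0.37]
```

```bash
python3 -m creep '[[[0.95,-0.1,0.4,-0.3,0,0,0],[0.95,0,0.1,0,0,0,0],[0.95,0,0,0,0,0,0],[0.95,0,0,0,0,0,0],[0.95,0,0,0,0,0,0],[0.95,0,0,0,0,0,0],[0.95,0,0,0,0,0,0],[0.95,0,0,0,0,0,0]]]' 20
python3 -c "
from look import *
rel((.4325,-.1353,.079))"
```

```text
t: 5.75
tool_pos: [0.4575, -0.1372, 0.0784]
orientation: [-1.414, 0.793, -0.803]
force: [0.6, 0.8, -0.2]
opening: 0.0132
t 5.75 tcp [ 0.4575 -0.1372  0.0784] yaw -58.7 down [ 0.008  0.001 -1.   ] open 0.0132 F [ 0.6  0.8 -0.2] q [-0.4  -0.08  1.99  0.    1.23  0.62]
  shift cm [-1.46 -0.08 -2.04]
  level wx,wz [-0.43  0.17]
```

```bash
python3 -m creep '[[[0.95,-0.35,0,-0.5,0,0,0],[0.95,-0.35,0,-0.5,0,0,0],[0.95,-0.35,0,-0.5,0,0,0],[0.95,-0.35,0,-0.5,0,0,0],[0.95,-0.2,0,-0.28,0,0,0],[0.95,0,0,0,0,0,0],[0.95,0,0,0,0,0,0],[0.95,0,0,0,0,0,0]]]' 20
python3 -c "
from look import *
rel((.4325,-.1353,.079))"
```

```text
t: 6.55
tool_pos: [0.4333, -0.1365, 0.0791]
orientation: [-1.408, 0.779, -0.817]
force: [4.9, 0.2, -4.8]
opening: 0.0131
t 6.55 tcp [ 0.4333 -0.1365  0.0791] yaw -58.8 down [ 0.026 -0.002 -1.   ] open 0.0131 F [ 4.9  0.2 -4.8] q [-0.43 -0.17  2.07  0.01  1.22  0.6 ]
  shift cm [-0.14  0.01 -0.01]
  level wx,wz [-1.2   0.87]
```

```bash
python3 -m creep '[[[0.4,0,0,0,0,0,0],[0.4,0,0,0,0,0,0],[0.4,0,0,0,0,0,0],[0.4,0,0,0,0,0,0],[0.4,0,-2,0,-1.2,0,0.9],[0.4,0,-2,0,0,0,0],[0.4,2,0,3,0,0,0],[0.4,2.2,0,3.4,0,0,0]]]'
python3 -c "
from look import *
rel((.5125,-.140,.08))
c=snap('top','top1')
"
```

```text
t: 7.35
tool_pos: [0.505, -0.1393, 0.1199]
orientation: [-1.422, 0.807, -0.795]
force: [0.5, -0.5, -0.3]
opening: 0.0557
t 7.35 tcp [ 0.505  -0.1393  0.1199] yaw -58.9 down [-0.008  0.    -1.   ] open 0.0557 F [ 0.5 -0.5 -0.3] q [-0.37  0.01  1.82 -0.    1.32  0.66]
  shift cm [0.46 3.98 0.63]
  level wx,wz [ 0.37 -0.25]
```

```bash
python3 -m creep '[[[0.4,0.45,0,0.6,0.3,0,-0.2],[0.4,0,2,0,0,0,0],[0.4,0,1.8,0,0,0,0],[0.9,0,0,0,0,0,0],[0.9,0,0,0,0,0,0],[0.9,0,0,0,0,0,0],[0.9,0,0,0,0,0,0],[0.9,0,0,0,0,0,0]]]' 25
python3 -c "
from look import *
rel((.5125,-.140,.08))
"
```

```text
t: 8.2
tool_pos: [0.5187, -0.1406, 0.0823]
orientation: [-1.418, 0.799, -0.801]
force: [-6.2, 3.5, -0.0]
opening: 0.0204
t 8.2 tcp [ 0.5187 -0.1406  0.0823] yaw -58.8 down [ 0.002  0.    -1.   ] open 0.0204 F [-6.2  3.5 -0. ] q [-0.36  0.08  1.82  0.    1.24  0.67]
  shift cm [-0.37  0.23 -0.5 ]
  level wx,wz [-0.08  0.05]
```

```bash
python3 -m creep '[[[0.9,-0.2,0.1,-0.45,0,0,0],[0.9,0,0,0,0,0,0],[0.9,0.51,0,-0.31,0,-8,0],[0.9,0.51,0,-0.31,0,-8,0],[0.9,0.51,0,-0.31,0,-8,0],[0.9,0.51,0,-0.31,0,-8,0],[0.9,0.51,0,-0.31,0,-8,0],[0.9,0.51,0,-0.31,0,-8,0]]]' 25
python3 -c "
from look import *
rel()
s=readout.read_state();print(np.hypot(*(s['tool_pos'][:2]-[.557,-.143])),np.degrees(np.arctan2(*(s['tool_pos'][:2]-[.557,-.143])[::-1])))
"
```

```text
t: 9.0
tool_pos: [0.528, -0.1706, 0.0823]
orientation: [-1.561, 0.117, -0.13]
force: [-0.8, 3.3, -0.2]
opening: 0.0171
t 9.0 tcp [ 0.528  -0.1706  0.0823] yaw -9.0 down [ 0.009  0.006 -1.   ] open 0.0171 F [-0.8  3.3 -0.2] q [-0.41  0.12  1.77  0.01  1.24 -0.26]
  level wx,wz [-0.4   0.46]
0.040019629123093224 -136.47337859324807
```

```bash
python3 -m creep '[[[0.9,0.51,0,-0.31,0,-8,0],[0.9,0.51,0,-0.31,0,-8,0],[0.9,0.51,0,-0.31,0,-8,0],[0.9,0.51,0,-0.31,0,-8,0],[0.9,0.51,0,-0.31,0,-8,0],[0.9,0.3,0,-0.2,0,-5,0],[0.9,0,0,0,0,0,0],[0.9,0,0,0,0,0,0]]]' 25
python3 -c "
from look import *
rel()
s=readout.read_state();print(np.hypot(*(s['tool_pos'][:2]-[.557,-.143])),np.degrees(np.arctan2(*(s['tool_pos'][:2]-[.557,-.143])[::-1])))
"
```

```text
t: 9.8
tool_pos: [0.55, -0.1821, 0.0822]
orientation: [-1.495, -0.515, 0.526]
force: [3.7, 1.4, -4.3]
opening: 0.0171
t 9.8 tcp [ 0.55   -0.1821  0.0822] yaw 38.2 down [-0.01  0.01 -1.  ] open 0.0171 F [ 3.7  1.4 -4.3] q [-0.41  0.2   1.68  0.    1.27 -1.08]
  level wx,wz [-0.8  -0.12]
0.03974434600224073 -100.21699755464044
```

```bash
python3 -m creep '[[[0.9,0.4,0,-0.3,0,-4,0],[0.9,0,0,0,0,0,0],[0.4,0,0,0,0,0,0],[0.4,0,0,0,0,0,0],[0.4,0,0,0,0,0,0],[0.4,0,0,0,0,0,0],[0.5,0,-3.5,0,0,0,0],[0.5,0,-3.5,0,0,0,0]]]' 25
python3 - <<'E'
from look import *
snap('wrist','w2')
th=np.radians(86.05);X=np.array([np.cos(th),np.sin(th)]);Y=np.array([-X[1],X[0]]);o=np.array([.517,-.0453])
p=o-.035*X+.086*Y;print(p)
rel((p[0],p[1],.15),86)
E
```

```text
t: 10.6
tool_pos: [0.5483, -0.1821, 0.1479]
orientation: [-1.471, -0.556, 0.591]
force: [-0.1, -0.1, -0.3]
opening: 0.0466
[ 0.42879328 -0.07429267]
t 10.65 tcp [ 0.5511 -0.1833  0.1546] yaw 42.2 down [-0.021  0.01  -1.   ] open 0.0463 F [ 1.8 -0.8  4.1] q [-0.41  0.15  1.61  0.    1.41 -1.15]
  shift cm [-1.74  0.83 16.27]
  wy needed -43.8
  level wx,wz [-1.23 -0.54]
```

View pics/w2.png

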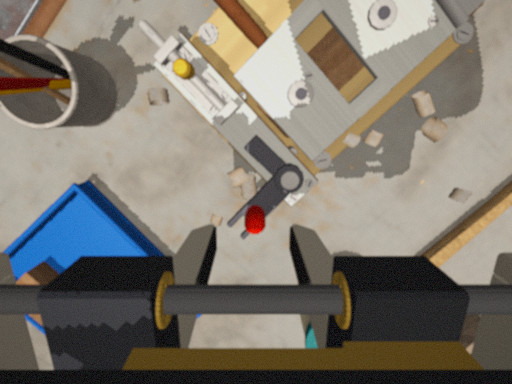

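The lever is perpendicular to the rail, with its red grip at (255,220) and its nose off the leaf. The bolt knob at (182,68) is drawn out of the fork. Next is the leaf handle.

```bash
python3 -m creep '[[[0.66,-0.4,0,4,-1.2,0,-0.5],[0.66,-0.4,0,4,0,0,0],[0.66,-0.4,0,4,0,0,0],[0.66,-0.4,0,3.5,0,0,0],[0.66,0,0,0,0,-8.4,0],[0.66,0,0,0,0,-8.4,0],[0.66,0,0,0,0,-8.4,0],[0.66,0,0,0,0,-8.4,0]]]'
python3 - <<'E'
from look import *
rel((.435,-.0747,.10),86)
c=snap('wrist','w3')
E
```

```text
t: 11.45
tool_pos: [0.4332, -0.0758, 0.1546]
orientation: [-1.316, -1.035, 1.031]
force: [-1.2, 0.1, 0.4]
opening: 0.0317
t 11.45 tcp [ 0.4332 -0.0758  0.1546] yaw 76.4 down [ 0.005 -0.001 -1.   ] open 0.0317 F [-1.2  0.1  0.4] q [-0.29 -0.28  2.01  0.    1.4  -1.62]
  shift cm [ 0.15  5.46 -0.12]
  wy needed -9.6
  level wx,wz [ 0.27 -0.01]
```

View pics/w3.png

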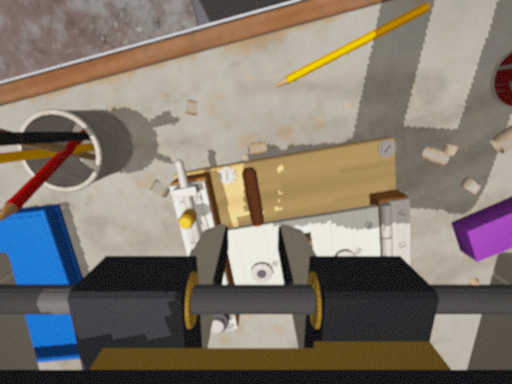

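The handle runs from about (251,170) to (258,225), between the open fingers and ahead of them.

Run:
```python
from look import *
c=pickle.load(open('w3.pkl','rb'));h=cv2.cvtColor(c['frame'],cv2.COLOR_RGB2HSV).astype(int)
m=(h[...,0]<14)&(h[...,1]>90)&(h[...,2]<150);w=np.zeros(m.shape,bool);w[165:224,240:265]=1;m&=w
for r in(172,185,200,215):
    u=np.nonzero(m[r])[0];print(r,u.min(),u.max(),ray(c,u.mean(),r,.0515).round(4))
```

```text
172 244 254 [ 0.4115 -0.0725  0.0515]
185 245 257 [ 0.424  -0.0739  0.0515]
200 248 259 [ 0.4391 -0.0751  0.0515]
215 252 262 [ 0.4548 -0.0754  0.0515]
```

```bash
python3 -m creep '[[[0.66,0.1,0,-0.1,0.2,-5,0],[0.66,0,0,0,0,-4.6,0],[0.66,0,4,0,0,0,0],[0.66,0,3,0,0,0,0],[0.66,0,2,0,0,0,0],[0.66,0,1,0,0,0,0],[0.66,0,0.6,0,0,0,0],[0.66,0,0,0,0,0,0]]]'
python3 - <<'E'
from look import *
rel((.435,-.0748,.045),86)
E
```

```text
t: 12.3
tool_pos: [0.4383, -0.0761, 0.0478]
orientation: [-1.252, -1.16, 1.152]
force: [-1.2, 0.4, -0.0]
opening: 0.0316
t 12.3 tcp [ 0.4383 -0.0761  0.0478] yaw 85.8 down [ 0.009 -0.003 -1.   ] open 0.0316 F [-1.2  0.4 -0. ] q [-0.29 -0.13  2.1  -0.    1.17 -1.78]
  shift cm [0.11 0.27 0.34]
  wy needed -0.2
  level wx,wz [ 0.55 -0.14]
```

```bash
python3 -m creep '[[[0.95,0.1,0.25,0.3,0,0,0],[0.95,0,0,0,0,0,0],[0.95,0,0,0,0,0,0],[0.95,0,0,0,0,0,0],[0.95,0.06,-1.25,0,0,0,0],[0.95,0.19,-1.23,0,0,0,0],[0.95,0.31,-1.21,0,0,0,0],[0.95,0.43,-1.18,0,0,0,0]]]' 30
python3 - <<'E'
from look import *
rel()
E
```

```text
t: 13.1
tool_pos: [0.4376, -0.0664, 0.0983]
orientation: [-1.261, -1.161, 1.151]
force: [4.1, -0.7, -7.0]
opening: 0.0124
t 13.1 tcp [ 0.4376 -0.0664  0.0983] yaw 85.6 down [ 0.015 -0.007 -1.   ] open 0.0124 F [ 4.1 -0.7 -7. ] q [-0.26 -0.22  2.07 -0.    1.27 -1.76]
  level wx,wz [ 0.9  -0.36]
```

```bash
python3 -m creep '[[[0.95,0.54,-1.12,0,0.9,0,-0.3],[0.95,0.65,-1.07,0,0,0,0],[0.95,0.76,-0.99,0,0,0,0],[0.95,0.85,-0.92,0,0,0,0],[0.95,0.94,-0.82,0,0,0,0],[0.95,1.02,-0.73,0,0,0,0],[0.95,1.08,-0.62,0,0,0,0],[0.95,1.14,-0.51,0,0,0,0]]]' 30
python3 - <<'E'
from look import *
rel()
E
```

```text
t: 13.9
tool_pos: [0.4426, 0.0078, 0.1731]
orientation: [-1.249, -1.151, 1.155]
force: [2.9, -4.8, -6.8]
opening: 0.0126
t 13.9 tcp [0.4426 0.0078 0.1731] yaw 85.6 down [ 0.002 -0.004 -1.   ] open 0.0126 F [ 2.9 -4.8 -6.8] q [-0.09 -0.28  1.98 -0.    1.44 -1.59]
  level wx,wz [ 0.11 -0.25]
```

```bash
python3 -m creep '[[[0.95,1,0,0,0,0,0],[0.95,1,0.1,0,0,0,0],[0.95,1,0.1,0,0,0,0],[0.95,0.8,0.1,0,0,0,0],[0.95,0,0,0,0,0,0],[0.95,0,0,0,0,0,0],[0.95,0,0,0,0,0,0],[0.95,0,0,0,0,0,0]]]' 30
python3 - <<'E'
from look import *
rel()
c=snap('scene','s2');f=c['frame'][180:300,190:330]
cv2.imwrite('pics/s2c.png',cv2.cvtColor(cv2.resize(f,None,fx=5,fy=5,interpolation=cv2.INTER_CUBIC),cv2.COLOR_RGB2BGR))
E
```

```text
t: 14.7
tool_pos: [0.4457, 0.0487, 0.1788]
orientation: [-1.254, -1.151, 1.161]
force: [1.6, -2.7, -2.9]
opening: 0.0127
t 14.7 tcp [0.4457 0.0487 0.1788] yaw 85.8 down [ 0.003 -0.012 -1.   ] open 0.0127 F [ 1.6 -2.7 -2.9] q [ 0.   -0.27  1.96 -0.01  1.45 -1.49]
  level wx,wz [ 0.2  -0.65]
```

View pics/s2c.png

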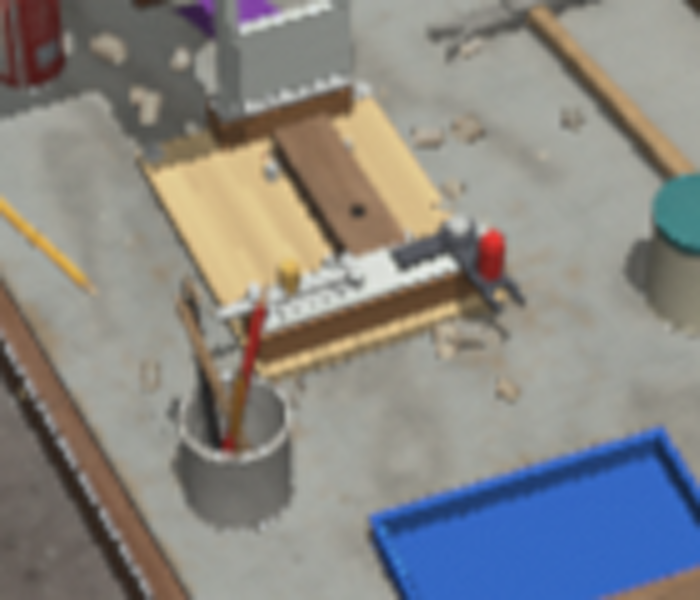

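The leaf stands upright, the block in the nest is exposed at (340,185), and the lever is out. I'll release the handle and go over the block.

```bash
python3 -m creep '[[[0.6,0,0,0,0,0,0],[0.6,0,0,0,0,0,0],[0.6,0,0,0,0,0,0],[0.6,0,-2,0,0,0,0],[0.6,0,-3,0,0,0,0],[0.3,-3,-1,0,0,0,0],[0,-3.5,0,3,0,0,0],[0,-3.5,0,3,0,0,0]]]'
python3 -m creep '[[[0,0,0,0,0,8.5,0],[0,0,0,0,0,8.5,0],[0,0,0,0,0,8.5,0],[0,0,0,0,0,8.5,0],[0,0,0,0,0,8.5,0],[0,0,0,0,0,8.5,0],[0,0,0,0,0,8.5,0],[0,0,0,0,0,8.5,0]]]'
python3 - <<'E'
from look import *
rel((.517,-.0453,.2),-4)
E
```

```text
t: 15.55
tool_pos: [0.3781, -0.0431, 0.2415]
orientation: [-1.244, -1.158, 1.163]
force: [0.4, -2.8, 0.1]
opening: 0.0567
t: 16.35
tool_pos: [0.3756, -0.0457, 0.2438]
orientation: [-1.561, -0.241, 0.233]
force: [-0.3, -0.1, 0.3]
opening: 0.0932
t 16.35 tcp [ 0.3756 -0.0457  0.2438] yaw 17.3 down [ 0.006 -0.002 -1.   ] open 0.0932 F [-0.3 -0.1  0.3] q [-0.26 -0.52  2.03 -0.    1.63 -0.56]
  shift cm [13.49  4.46 -4.15]
  wy needed 21.3
  level wx,wz [0.21 0.27]
```

```bash
python3 -m creep '[[[0,0,0,0,0.2,8.5,0.2],[0,0,0,0,0,8.5,0],[0,0,0,0,0,4,0],[0,4,0.8,0.2,0,0,0],[0,4,1,0.3,0,0,0],[0,4,1,0.3,0,0,0],[0,2,0.8,0.2,0,0,0],[0,0,0,0,0,0,0]]]'
python3 - <<'E'
from look import *
rel((.517,-.0453,.12),-4)
c=snap('wrist','w4')
E
```

```text
t: 17.15
tool_pos: [0.5224, -0.0441, 0.2109]
orientation: [-1.566, 0.052, -0.069]
force: [-0.8, -0.2, -0.2]
opening: 0.093
t 17.15 tcp [ 0.5224 -0.0441  0.2109] yaw -4.4 down [ 0.011  0.003 -1.   ] open 0.093 F [-0.8 -0.2 -0.2] q [-0.19 -0.08  1.73  0.01  1.47 -0.11]
  shift cm [-0.63  9.08 -0.2 ]
  wy needed -0.4
  level wx,wz [-0.24  0.61]
```

View pics/w4.png

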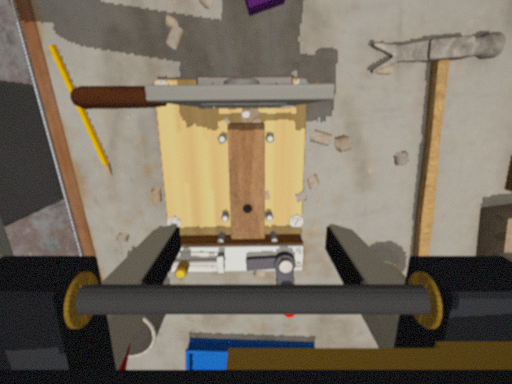

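The block spans about (228..265, 123..240), free of the leaf. The wrist camera sits 82 mm along tool z, close to the upright leaf, so I'll grasp a bit off-centre, away from the hinge.

Run:
```python
from look import *
c=pickle.load(open('w4.pkl','rb'))
for u,v in((228.5,123),(265,123),(229.5,239),(265,239)):print(ray(c,u,v,.043).round(4))
h=cv2.cvtColor(c['frame'],cv2.COLOR_RGB2HSV).astype(int);m=(h[...,0]<16)&(h[...,1]>70)&(h[...,2]<160);w=np.zeros(m.shape,bool);w[118:238,222:272]=1
v,u=np.nonzero(m&w);W=np.array([ray(c,a,b,.043)[:2] for a,b in zip(u,v)])*1000;r=cv2.minAreaRect(W.astype(np.float32));print(r)
th=np.radians(86.05);X=np.array([np.cos(th),np.sin(th)]);p=np.array([.517,-.0453])-.022*X;print(p);rel((p[0],p[1],.034),-4)
```

```text
[0.5033 0.0243 0.043 ]
[0.5438 0.0211 0.043 ]
[ 0.4903 -0.1158  0.043 ]
[ 0.5345 -0.1195  0.043 ]
((516.798583984375, -43.717506408691406), (143.94068908691406, 57.153587341308594), 86.48906707763672)
[ 0.51548451 -0.06724774]
t 17.2 tcp [ 0.5216 -0.0441  0.2114] yaw -4.4 down [ 0.011  0.003 -1.   ] open 0.0932 F [-0.9 -1.1  0. ] q [-0.19 -0.08  1.73  0.01  1.48 -0.11]
  shift cm [-0.62 17.73 -2.42]
  wy needed -0.4
  level wx,wz [-0.23  0.61]
```

```bash
python3 -m creep '[[[0,-0.3,1,-1.2,-0.2,0,0.6],[0,-0.3,3,-1.2,0,0,0],[0,0,3.5,0,0,0,0],[0,0,3.5,0,0,0,0],[0,0,2,0,0,0,0],[0,0,1,0,0,0,0],[0,0,0,0,0,0,0],[0,0,0,0,0,0,0]]]'
python3 - <<'E'
from look import *
rel((.516,-.068,.033),-4.3)
E
```

```text
t: 18.0
tool_pos: [0.5082, -0.0731, 0.0705]
orientation: [-1.572, 0.059, -0.064]
force: [0.7, -0.1, 0.9]
opening: 0.093
t 18.0 tcp [ 0.5082 -0.0731  0.0705] yaw -4.5 down [ 0.003 -0.002 -1.   ] open 0.093 F [ 0.7 -0.1  0.9] q [-0.24  0.03  1.89 -0.    1.21 -0.16]
  shift cm [0.73 3.75 0.58]
  wy needed -0.2
  level wx,wz [0.12 0.18]
```

```bash
python3 -m creep '[[[0,0.7,0,0.55,0,0,0],[0,0,2,0,0,0,0],[0,0,1.5,0,0,0,0],[0,0,0,0,0,0,0],[0.4,0,0,0,0,0,0],[0.4,0,0,0,0,0,0],[0.4,0,0,0,0,0,0],[0.4,0,0,0,0,0,0]]]' 35
python3 - <<'E'
from look import *
rel((.516,-.068,.033),-4.3)
E
```

```text
t: 18.8
tool_pos: [0.5237, -0.0686, 0.0433]
orientation: [-1.574, 0.048, -0.074]
force: [0.4, 0.3, 0.6]
opening: 0.0657
t 18.8 tcp [ 0.5237 -0.0686  0.0433] yaw -4.5 down [ 0.017 -0.005 -1.   ] open 0.0657 F [0.4 0.3 0.6] q [-0.23  0.1   1.88 -0.    1.15 -0.15]
  shift cm [-0.79  1.02  0.01]
  wy needed -0.2
  level wx,wz [0.22 0.97]
```

```bash
python3 -m creep '[[[0.4,-0.7,0.5,0,0.2,0,1],[0.4,0,0.5,0,0,0,0],[0.4,0,0,0,0,0,0],[0.7,0,0,0,0,0,0],[0.7,0,0,0,0,0,0],[0.7,0,0,0,0,0,0],[0.7,0,0,0,0,0,0],[0.7,0,0,0,0,0,0]]]' 35
python3 - <<'E'
from look import *
rel((.516,-.068,.033),-4.3)
E
```

```text
t: 19.6
tool_pos: [0.5161, -0.0682, 0.0326]
orientation: [-1.57, 0.063, -0.06]
force: [-0.0, -0.6, -0.4]
opening: 0.0415
t 19.6 tcp [ 0.5161 -0.0682  0.0326] yaw -4.5 down [-0.002  0.    -1.   ] open 0.0415 F [-0.  -0.6 -0.4] q [-0.23  0.11  1.89 -0.    1.14 -0.15]
  shift cm [-0.01 -0.04  0.02]
  wy needed -0.2
  level wx,wz [ 0.01 -0.11]
```

```bash
python3 -m creep '[[[0.7,0,0,0,0,0,0],[0.7,0,-1,0,0,0,0],[0.7,0,-1.5,0,0,0,0],[0.7,0,-2,0,0,0,0],[0.7,0,-3,0,0,0,0],[0.7,0,-3,0,0,0,0],[0.7,0,-3,0,0,0,0],[0.7,0,-2,0,0,0,0]]]' 35
python3 - <<'E'
from look import *
a=np.radians(-7.4);tx=np.array([np.cos(a),np.sin(a)]);ty=np.array([-tx[1],tx[0]]);g=np.array([.492,-.393])+.027*ty-.022*tx;print(g)
rel((g[0],g[1],.18),-97.4)
E
```

```text
t: 20.4
tool_pos: [0.5132, -0.0674, 0.1929]
orientation: [-1.569, 0.068, -0.054]
force: [1.4, 1.4, -0.9]
opening: 0.0419
[ 0.47366072 -0.36339138]
t 20.4 tcp [ 0.5132 -0.0674  0.1929] yaw -4.5 down [-0.009  0.002 -1.   ] open 0.0419 F [ 1.4  1.4 -0.9] q [-0.23 -0.06  1.75 -0.    1.46 -0.15]
  shift cm [ -1.63   1.27 -29.82]
  wy needed 92.9
  level wx,wz [-0.05 -0.53]
```

```bash
python3 -m creep '[[[0.7,0,0,-2,0,0,-0.5],[0.7,-0.2,0,-3.5,0,0,0],[0.7,-0.2,0,-4,0,0,0],[0.7,-0.2,0,-4.5,0,0,0],[0.7,-0.2,0,-4.5,0,0,0],[0.7,-0.2,0,-4.5,0,0,0],[0.7,-0.2,0,-4,0,0,0],[0.7,-0.2,0,-2.8,0,0,0]]]' 35
python3 -m creep '[[[0.7,0,0,0,0,5,0],[0.7,0,0,0,0,7.5,0],[0.7,0,0,0,0,7.5,0],[0.7,0,0,0,0,7.5,0],[0.7,0,0,0,0,7.5,0],[0.7,0,0,0,0,7.5,0],[0.7,0,0,0,0,7.5,0],[0.7,0,0,0,0,7.5,0]]]' 35
python3 - <<'E'
from look import *
rel((.4737,-.3634,.12),-97.4)
E
```

```text
t: 21.2
tool_pos: [0.4798, -0.3711, 0.2071]
orientation: [-1.574, 0.041, -0.067]
force: [0.7, 1.3, -1.2]
opening: 0.0416
t: 22.0
tool_pos: [0.4769, -0.377, 0.2128]
orientation: [-1.387, 0.854, -0.884]
force: [-0.2, 0.1, -1.2]
opening: 0.0414
t 22.0 tcp [ 0.4769 -0.377   0.2128] yaw -64.0 down [ 0.017 -0.007 -1.   ] open 0.0414 F [-0.2  0.1 -1.2] q [-0.76  0.14  1.51  0.01  1.48  0.36]
  shift cm [-1.49  9.26  0.19]
  wy needed 33.4
  level wx,wz [-0.71  0.78]
```

```bash
python3 -m creep '[[[0.7,0,0,0,-0.7,8.3,0.8],[0.7,0,0,0,0,8.3,0],[0.7,0,0,0,0,8.3,0],[0.7,0,0,0,0,8,0],[0.7,-1.2,1,0,0,0,0],[0.7,0,3,0,0,0,0],[0.7,0,3,0,0,0,0],[0.7,0,0,0,0,0,0]]]' 35
python3 - <<'E'
from look import *
rel((.4737,-.3634,.0235),-97.4)
c=snap('wrist','w5')
E
```

```text
t: 22.8
tool_pos: [0.4795, -0.3623, 0.146]
orientation: [-1.141, 1.303, -1.308]
force: [-1.6, 0.4, -1.7]
opening: 0.0417
t 22.8 tcp [ 0.4795 -0.3623  0.146 ] yaw -97.6 down [ 0.004 -0.    -1.   ] open 0.0417 F [-1.6  0.4 -1.7] q [-0.73  0.18  1.59  0.    1.37  0.97]
  shift cm [ 0.18 12.24 -0.61]
  wy needed -0.2
  level wx,wz [-0.22 -0.  ]
```

View pics/w5.png

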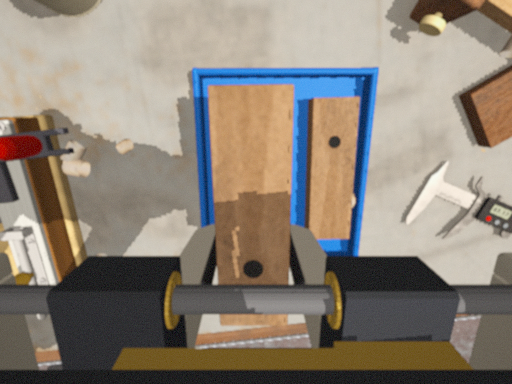

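The block is held level above the tray's empty half. The tray's far rim runs from (194,69) to (378,69), and the finished block is at (333,165).

Run:
```python
from look import *
c=pickle.load(open('w5.pkl','rb'))
A=ray(c,194,69,.026)[:2];B=ray(c,378,69,.026)[:2];d=(A-B)/np.linalg.norm(A-B);tx=np.array([d[1],-d[0]])
print(A,B,np.linalg.norm(A-B),'ty yaw-90',np.degrees(np.arctan2(tx[1],tx[0])),'centre',(A+B)/2-.098*tx)
D=[ray(c,u,v,.033)[:2] for u,v in((310,97),(359,97),(308,240),(350,240))];print('done',np.mean(D,0))
Bk=[ray(c,u,v,.156)[:2] for u,v in((208,86),(294,84))];print('block far end mid',np.mean(Bk,0),'w',np.linalg.norm(Bk[0]-Bk[1]),'centre',np.mean(Bk,0)-.07*tx)
```

```text
[ 0.60074663 -0.32373742] [ 0.57871876 -0.48832213] 0.16605226466957926 ty yaw-90 -7.623112744824203 centre [ 0.49259881 -0.39302947]
done [ 0.48966269 -0.43956568]
block far end mid [ 0.56923342 -0.37211941] w 0.04169393985552683 centre [ 0.49985208 -0.36283347]
```

```bash
python3 -m creep '[[[0.7,0.3,1,-0.4,-0.2,0,0],[0.7,0,2,0,0,0,0],[0.7,0,2,0,0,0,0],[0.7,0,2,0,0,0,0],[0.7,0,1.5,0,0,0,0],[0.7,0,0.5,0,0,0,0],[0.7,0,0,0,0,0,0],[0.7,0,0,0,0,0,0]]]' 35
python3 - <<'E'
from look import *
rel((.4752,-.3655,.0228),-97.6)
E
```

```text
t: 23.65
tool_pos: [0.4804, -0.3704, 0.0655]
orientation: [-1.147, 1.284, -1.314]
force: [0.1, 0.5, -0.3]
opening: 0.0418
t 23.65 tcp [ 0.4804 -0.3704  0.0655] yaw -97.0 down [ 0.012 -0.012 -1.   ] open 0.0418 F [ 0.1  0.5 -0.3] q [-0.74  0.27  1.64 -0.    1.21  0.95]
  shift cm [-0.47  4.25 -0.64]
  wy needed 0.6
  level wx,wz [-0.79  0.59]
```

```bash
python3 -m creep '[[[0.7,-0.45,0,-0.6,-0.8,0.6,0.6],[0.7,0,1,0,0,0,0],[0.7,0,1,0,0,0,0],[0.7,0,0.8,0,0,0,0],[0.7,0,0.5,0,0,0,0],[0.7,0,0,0,0,0,0],[0.7,0,0,0,0,0,0],[0.7,0,0,0,0,0,0]]]' 35
python3 - <<'E'
from look import *
rel((.4752,-.3655,.0228),-97.6)
E
```

```text
t: 24.45
tool_pos: [0.4755, -0.3656, 0.0315]
orientation: [-1.143, 1.306, -1.308]
force: [0.9, 0.3, -1.0]
opening: 0.0422
t 24.45 tcp [ 0.4755 -0.3656  0.0315] yaw -97.7 down [ 0.001 -0.001 -1.   ] open 0.0422 F [ 0.9  0.3 -1. ] q [-0.74  0.31  1.66  0.    1.17  0.96]
  shift cm [-0.01  0.87 -0.04]
  wy needed -0.1
  level wx,wz [-0.06  0.03]
```

```bash
python3 -m creep '[[[0.7,0,0.4,0,0,0,0],[0.7,0,0.3,0,0,0,0],[0.7,0,0.15,0,0,0,0],[0.7,0,0.05,0,0,0,0],[0.7,0,0,0,0,0,0],[0.7,0,0,0,0,0,0],[0.7,0,0,0,0,0,0],[0.7,0,0,0,0,0,0]]]' 35
python3 - <<'E'
from look import *
rel((.4752,-.3655,.0228),-97.6)
E
```

```text
t: 25.25
tool_pos: [0.4763, -0.3663, 0.0229]
orientation: [-1.142, 1.304, -1.31]
force: [-0.0, 0.7, -2.2]
opening: 0.0419
t 25.25 tcp [ 0.4763 -0.3663  0.0229] yaw -97.7 down [ 0.002 -0.002 -1.   ] open 0.0419 F [-0.   0.7 -2.2] q [-0.74  0.32  1.67  0.    1.15  0.96]
  shift cm [-0.06  0.01 -0.12]
  wy needed -0.1
  level wx,wz [-0.15  0.1 ]
```

```bash
python3 -m creep '[[[0.7,0,0.1,0,0,0,0],[0.7,0,0.1,0,0,0,0],[0.7,0,0.1,0,0,0,0],[0.7,0,0,0,0,0,0],[0.7,0,0,0,0,0,0],[0.7,0,0,0,0,0,0],[0.7,0,0,0,0,0,0],[0.7,0,0,0,0,0,0]]]' 35
python3 - <<'E'
from look import *
rel((.4752,-.3655,.0228),-97.6)
for i in range(3):
    optics.read_camera('top');print(readout.read_state()['force'].round(1))
E
```

```text
t: 26.05
tool_pos: [0.4767, -0.3667, 0.0227]
orientation: [-1.142, 1.304, -1.31]
force: [-0.2, -0.2, -0.2]
opening: 0.0416
t 26.05 tcp [ 0.4767 -0.3667  0.0227] yaw -97.7 down [ 0.003 -0.003 -1.   ] open 0.0416 F [-0.2 -0.2 -0.2] q [-0.74  0.32  1.67  0.    1.15  0.96]
  shift cm [-0.1  -0.01 -0.17]
  wy needed -0.1
  level wx,wz [-0.19  0.12]
[ 0.2  0.2 -0.2]
[-0.2 -0.9 -1.4]
[ 0.5 -0.1 -0.7]
```

```bash
python3 -m creep '[[[0.7,-0.1,0.2,-0.15,-0.2,0,0.1],[0.7,0,0.2,0,0,0,0],[0.7,0,0.2,0,0,0,0],[0.7,0,0.2,0,0,0,0],[0.7,0,0.2,0,0,0,0],[0.7,0,0.2,0,0,0,0],[0.7,0,0.2,0,0,0,0],[0.7,0,0.2,0,0,0,0]]]' 35
python3 -c "
from look import *
rel()"
```

```text
t: 27.0
tool_pos: [0.4771, -0.3671, 0.0226]
orientation: [-1.144, 1.305, -1.308]
force: [-8.1, 5.8, 18.3]
opening: 0.0421
t 27.0 tcp [ 0.4771 -0.3671  0.0226] yaw -97.6 down [ 0.001 -0.002 -1.   ] open 0.0421 F [-8.1  5.8 18.3] q [-0.74  0.32  1.66 -0.    1.16  0.96]
  level wx,wz [-0.05  0.08]
```

It is on the floor (18 N contact force). I'll release and rise.

```bash
python3 -m creep '[[[0.42,0,0,0,0,0,0],[0.42,0,0,0,0,0,0],[0.42,0,0,0,0,0,0],[0.42,0,0,0,0,0,0],[0.42,0,-1,0,0,0,0],[0.42,0,-2,0,0,0,0],[0.42,0,-3,0,0,0,0],[0.42,0,-4,0,0,0,0]]]' 35
python3 -m creep '[[[0.42,0,-4,0,0,0,0],[0.42,0,-4,-1,0,0,0],[0.42,0,-2,-4,0,0,0],[0.42,0,0,-4,0,0,0],[0.42,0,0,-4,0,0,0],[0.42,0,0,0,0,0,0],[0.42,0,0,0,0,0,0],[0.42,0,0,0,0,0,0]]]'
python3 - <<'E'
from look import *
rel()
snap('wrist','w6');c=snap('top','top2');cv2.imwrite('pics/top2c.png',cv2.cvtColor(cv2.resize(c['frame'][100:290,90:430],None,fx=2.2,fy=2.2),cv2.COLOR_RGB2BGR))
E
```

```text
t: 27.8
tool_pos: [0.4731, -0.3634, 0.1193]
orientation: [-1.145, 1.317, -1.297]
force: [0.4, -0.7, 0.0]
opening: 0.0541
t: 28.6
tool_pos: [0.3443, -0.3488, 0.2379]
orientation: [-1.146, 1.3, -1.312]
force: [-1.1, -0.1, 0.8]
opening: 0.0542
t 28.6 tcp [ 0.3443 -0.3488  0.2379] yaw -97.6 down [ 0.003 -0.007 -1.   ] open 0.0542 F [-1.1 -0.1  0.8] q [-0.9  -0.18  1.78 -0.    1.54  0.81]
  level wx,wz [-0.23  0.35]
```

View pics/w6.png

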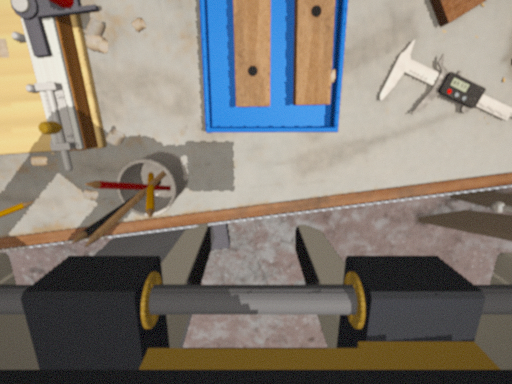

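View pics/top2c.png

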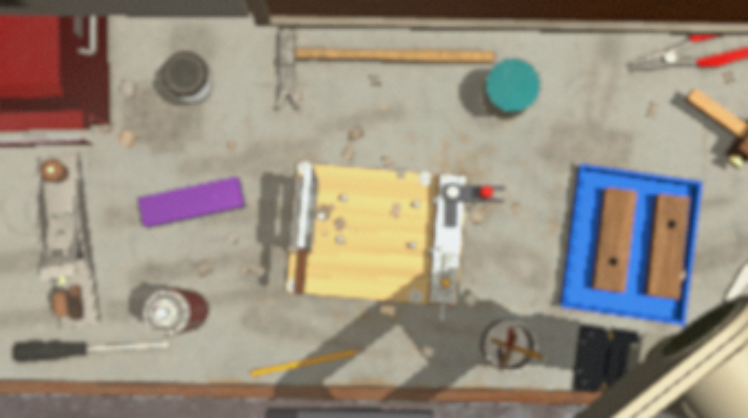

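Everything looks right: the block lies flat beside the finished one, and the bolt, lever and leaf are open. I'll do a numeric check and hand in.

Run:
```python
from look import *
from plant import robot
c=pickle.load(open('top2.pkl','rb'));P=pts(c);h=cv2.cvtColor(c['frame'],cv2.COLOR_RGB2HSV)
m=((h[...,0]<20)&(h[...,1]>60)).astype(np.uint8);w=np.zeros_like(m);w[180:242,355:404]=1;m*=w
n,l,st,_=cv2.connectedComponentsWithStats(m)
a=np.radians(-7.5);tx=np.array([np.cos(a),np.sin(a)]);ty=np.array([-tx[1],tx[0]])
for k in range(1,n):
    if st[k,4]>100:
        v,u=np.nonzero(l==k);W=np.array([ray(c,x,y,.033)[:2] for x,y in zip(u,v)]);r=cv2.minAreaRect((W*1000).astype(np.float32));d=np.array(r[0])/1e3-[.492,-.393]
        print('tray xy',(d@tx).round(4),(d@ty).round(4),r,'z',np.median(P[l==k][:,2]).round(4))
print(readout.read_state()['force']);robot.close_job()
```

```text
tray xy 0.001 0.0269 ((496.4503173828125, -366.47833251953125), (41.964515686035156, 135.1974334716797), 83.20225524902344) z 0.0332
tray xy 0.0027 -0.047 ((488.57568359375, -439.91302490234375), (47.5140495300293, 134.47068786621094), 84.57575988769531) z 0.0332
[-1.31023133 -0.44812022 -0.51737899]
the job is handed in; nothing more can be done
```

The block is unloaded and lying flat in the empty half of the tray, and I handed the job in at about 29 s. It reports no verdict, so what follows rests on my own checks.

- **Jig:** I drew the bolt about 24 mm, swung the lever about 90° and raised the leaf to about 1.55 rad. I then released each one. The last top picture shows all three still open; I estimated the amounts from the arm's travel and the pictures, not from the joints themselves.
- **Block:** In the last check it lies at tray x = 1 mm, y = 27 mm, along the tray to within about 1°. Its top is at 33 mm, as expected for a block flat on the floor. I lowered it until the floor pushed back (18 N), so it was not dropped. The drilled hole still faces up.
- **Finished block:** It measures the same position as at the start. The plane, can, jar and tins look unmoved in the picture; I did not measure them again.
- **Gripper:** It ended clear of everything, with no contact force.

Two things went less than perfectly. The leaf handle slipped about 9 mm between the fingers as it rose, so I finished with a sideways push. I also gripped the block 22 mm off-centre so that the wrist camera cleared the leaf. No check failed at the end.

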